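# Switch on the slab roller's drive at its bench controls

## Task

Switch on the slab roller: lift the yellow guard on the isolator box right up, flip the toggle beneath it away to its far side (green dot), and lower the guard fully shut again. Only then press the green plunger on the start box down to its stop and let it come back up. Leave the tubs, tiles, rib and tape where they are.

Things in the scene. Friction and masses are not known exactly. Their poses are not given: they have to be found in the camera images.
- switch_box: Grey isolator box fixed to the bench, 110 (x) x 100 (y) x 58 mm tall (flat top deck), on a foot plate 136 mm wide in y. Origin: centre of its underside; z up; its front faces its own -x, its far side is +x. On its deck stands a toggle lever, covered by a yellow hinged guard: a hollow cover 80 mm wide in y, walls 4 mm, front closed, top face 110 mm above the bench when shut.
- guard (a joint): Angle of the yellow guard, rad: 0 = fully shut, 1.75 = open at its stop, 10 degrees past upright. It is hinged along the box's y axis at the far edge, so its front swings up and away. The hinge is stiff (0.05 Nm, 0.5 N at the lip): the guard stays at whatever angle it is left and does not fall shut by itself; its top or lip can be pushed down.
- guard_hinge (a point): Point on the guard's hinge axis, midway along it: 42 mm beyond the box's origin (+x of the box) and 64 mm above the bench. The axis runs along the box's y.
- guard_lip (a point): Middle of the free edge of the black lip that juts forward from the guard's top front edge; moves with the guard. Lip: 60 mm wide, 5 mm thick, 25 mm deep. With the guard shut this point lies 110 mm in front of the hinge axis and 43.5 mm above it (68 mm ahead of the box's origin, 13 mm beyond the box's front); 47 mm free height between lip and deck.
- toggle (a joint): Angle of the toggle lever, rad: 0 = off, leaning 0.4 rad towards the front (-x of the box, side of the red dot); 0.8 = on, leaning 0.4 rad towards the far side (+x, green dot), at its stop. The pivot lies above the box's origin, 60 mm above the bench. It stays where it is left (stiff, about 1 N at its tip).
- toggle_tip (a point): Centre of the black ball, 14 mm across, at the end of the toggle lever, 36 mm from the pivot, 93 mm above the bench when off or on; moves with the lever.
- start_box: Grey start box fixed to the bench, 90 (x) x 86 (y) x 50 mm tall, on a 4 mm foot plate 122 mm wide in y. Origin: centre of its underside. A green spring plunger stands in the middle of its top. The two boxes stand side by side, and either one may be on the left.
- plunger (a joint): How far the plunger is pressed down, m: 0 = up, 0.012 = at its stop. A spring pushes it back: about 1.5 N to start it, 5 N at the stop.
- plunger_top (a point): Centre of the top of the plunger's green mushroom head (38 mm across, 13 mm thick); 87 mm above the bench when up, 75 mm at the stop.
- sky_tub: Bystander, loose: small lidded tub with light blue body, 67 mm across, 57 mm tall. Origin: centre of its underside.
- red_rib: Bystander, loose: flat red half-moon clay rib, 50x95x5 mm. Origin: centre of its underside.
- green_tile: Bystander, loose: pale green L-shaped test tile, 44x46x62 mm. Origin: centre of its underside.
- brown_tile: Bystander, loose: brown L-shaped test tile, 44x46x62 mm. Origin: centre of its underside.
- blue_tile: Bystander, loose: blue L-shaped test tile, 44x46x62 mm. Origin: centre of its underside.
- masking_tape: Bystander, loose: roll of cream masking tape lying flat, 100 mm across, 24 mm tall. Origin: centre of its underside.
- ochre_tub: Bystander, loose: small lidded tub with ochre body, 67 mm across, 62 mm tall. Origin: centre of its underside.

How it is judged:
On the way, in this order (a step that is already met when the one before it is completed fails the run):
1. the guard is lifted up (at least 1.3 rad) with the toggle still off (value of joint guard above 1.3 rad and value of joint toggle below 0.4 rad), for 0.1 s.
2. the toggle is flipped to on (at least 0.6 rad) under the raised guard (value of joint toggle above 0.6 rad and value of joint guard above 1 rad), for 0.1 s.
3. the guard is shut again (within 0.06 rad) over the switched-on toggle (value of joint guard below 0.06 rad and value of joint toggle above 0.6 rad), for 0.2 s.
4. the plunger is pressed to its stop (at least 10.5 of 12 mm) with the guard shut (all of step 3 and value of joint plunger above 0.0105 m), for 0.1 s.
At the end, for the whole second after the job is handed in: The toggle is on (at least 0.6 rad), the guard is shut over it (within 0.06 rad) and still, and the plunger has come back up (within 2 mm) (all of step 3 and value of joint plunger below 0.002 m and velocity of joint guard below 0.05 rad/s); the robot touches nothing.
It fails at once if the plunger is pressed (more than 4 mm) while the toggle is off or the guard is not shut (value of joint plunger above 0.004 m and (value of joint guard above 0.1 rad or value of joint toggle below 0.5 rad)).
It fails at once if a tub, tile, the rib or the tape is shifted by more than 30 mm (distance of any of sky_tub, red_rib, green_tile, brown_tile, blue_tile, masking_tape, ochre_tub from where it was at the start of the episode above 0.03 m).
It also fails if it takes over 64 s, if anything falls off the work surface, if the arm or the gripper's body presses on something with over 40 N, if the wrist force passes 120 N, or if a joint passes its speed limit or range.

## Robot

A 7-joint arm with a two-finger parallel gripper is mounted at the origin on a cart in front of the work surface, level with it; the furniture and walls round the work are solid. World frame = base frame: x ahead of the robot, y to its left, z up, the work surface at z = 0. Lengths are in m, angles in rad, forces in N, time in s.
With the tool pointing down it reaches from about 0.35 to 0.9 m from the base axis. Payload 19.9 kg.
Tool frame: the origin (TCP) lies on the mounting face of the last link; the fingertips stand 173 mm ahead of it and the grasp point (between the pads) lies 155 mm ahead of it; z points along the fingers, y is the line along which they close (so a half turn about z gives the same grasp; the last joint's range is limited). The gripper opens to 85 mm and grips with 20 to 120 N. Pads are 22 mm wide; open, the fingers measure 114 mm over their backs; the gripper's body (76 mm by 85 mm) begins 54 mm behind the grasp point. The pads swing forward as they close: fully open they stand 13 mm farther back than shut.
Start: joints at [1.143, 0.417, -0.01, 1.614, 0.005, 1.111, -0.053], TCP at [0.236, -0.579, 0.405] pointing down, gripper open.
Joint ranges: [-2.81, 2.81], [-0.39, 2.02], [-1.27, 1.25], [0.06, 2.57], [-1.19, 4.33], [0.19, 2], [-2.82, 2.82]. Speed limits (rad/s): [1.89, 1.89, 2.39, 2.39, 3.01, 3.01, 3.01].

## Interface

Orientations are given as a unit quaternion [x, y, z, w].
In Python, from bench import * gives the robot as it stands. The module is installed in compiled form; this text tells all that it offers.
- The arm moves only by the tool step_arm, never from a script. Its argument "deltas" is a list of rows, each a list of 3 entries, a list of its own where there are three numbers: the shift along the world's x, y, z scaled (see below), then the turn about the world's z scaled (see below), then the gripper's target within -1 to 1 (fully open at 1, half-way at 0, shut at -1). A call has exactly 8 rows; each row shifts and turns the commanded pose from where the row before left it; what a row does not reach is not made up. The controller multiplies each number of a shift by 20 mm and each number of a turn by pi rad. A row lasts 1/8 s, in which the tool goes at most 62.5 mm and 10.7 degrees, less where a joint would pass 70% of its speed; a pose out of reach is approached as far as the arm can. A call with a number of a shift or a turn outside -1 to 1 is refused whole. A call with a gripper value outside its range is refused whole. The fingers move at their own pace and stop on an object; "grip_force" is the grip in N (left out, the last holds). Time passes only in rows, so rows that do not move let the fingers close, or fill a call up. It gives the time, the measured TCP pose, the force, the opening and the grip force at its end, in the units of the state.
- observe(): the state, without advancing time (a new reading comes with each control period).
- grab_frame(name): name is "side" or "top" or "wrist"; returns the picture (400x640x3 uint8, red, green, blue); there is no depth.
- camera_info(name): a dict with "K" (3x3 intrinsics, pixels), "extrinsics" (4x4, takes a point from camera to world coordinates). Camera axes: x right, y down, z forward; pixel columns grow to the right and rows downward; lengths in m; the calibration is good to about 2 mm. The wrist camera is an equidistant fisheye: a pixel r from the principal point sees the ray r / f radians off the axis. A picture is of the moment at which its call begins: read the wrist's pose just before it. camera_info takes no time and is no camera call; for the wrist camera it gives the pose at the moment of the call.
- finish_job(): hands the job in; it is judged then, once.
The state is a dict: "time_s": time; "qpos": joint angles; "joint_velocities": joint speeds; "joint_torque": joint torques, N m; "tool_pos": TCP position; "ee_rot": TCP orientation; "wrist_force": force on the tool from outside, world axes, zero at the start; "wrist_torque": the same for the moment, N m; "grip_width": opening from 0.0 (shut) to 1.0 (fully open); "grip_force": force on a finger pad.
Only numpy, scipy, OpenCV 4.12 (cv2) and the standard library are available. Lean on these libraries where they do the work, as an engineer would, in place of code of your own. Each camera call takes 0.05 s, during which the arm holds its last target. There are 200 camera calls.

## Working session

There is one attempt and no reset: what is moved stays moved. The work goes in short steps, Python scripts to look and compute and a tool call to move; the robot and the scene stay as the last step left them, time stands still between calls to the robot, and variables do not carry over. Pictures are saved under pics/ and viewed, at most 11 in all, crops included, and the job is handed in when it is done.

Besides the shell and the picture viewer there is one more tool, called after "Emit:" as name(argument=value, ...), one argument or row to a line, values as JSON. step_arm: Moves the arm, as the interface text tells. Its arguments: {"type":"object","properties":{"deltas":{"type":"array"},"grip_force":{"type":"number"}},"required":["deltas"]}

```bash
mkdir -p pics; python3 - <<'E'
from bench import *
import cv2
print(observe())
for n in ("side","top"):
    f=grab_frame(n); cv2.imwrite(f"pics/{n}0.png",f[:,:,::-1]); print(camera_info(n))
E
```

```text
{'time_s': 0.0, 'qpos': array([ 1.14254853,  0.41797185, -0.01029424,  1.61416331,  0.00468179,
        1.11072719, -0.05299091]), 'joint_velocities': array([ 0.00107874,  0.0015329 ,  0.0002988 ,  0.00111724,  0.00079886,
        0.00030788, -0.00071042]), 'joint_torque': array([-4.27124678e-05, -8.64448357e+01,  6.80483580e-01, -4.34889793e+01,
        1.92529557e-02,  7.61743431e-03, -2.75751620e-05]), 'tool_pos': array([ 0.23568779, -0.57871099,  0.40406607]), 'ee_rot': array([ 9.81361153e-01,  1.92171537e-01, -1.58661247e-04, -6.02344297e-04]), 'wrist_force': array([-0.69966484, -0.25937767,  0.0286473 ]), 'wrist_torque': array([ 0.02046358,  0.04289724, -0.02689364]), 'grip_force': 0.0, 'grip_width': 1.0012570126878964}
{'K': array([[445.58027068,   0.        , 310.62590592],
       [  0.        , 445.58027068, 198.82753924],
       [  0.        ,   0.        ,   1.        ]]), 'extrinsics': array([[-0.90993323, -0.20118199,  0.36269454,  0.0063099 ],
       [-0.41470227,  0.45523266, -0.78789927,  1.10089013],
       [-0.00659925, -0.86734597, -0.49766195,  0.77950867],
       [ 0.        ,  0.        ,  0.        ,  1.        ]])}
{'K': array([[399.4326299 ,   0.        , 316.05317041],
       [  0.        , 399.4326299 , 200.11716021],
       [  0.        ,   0.        ,   1.        ]]), 'extrinsics': array([[-0.02225421, -0.98989508,  0.14004459,  0.35361551],
       [-0.99973776,  0.02279115,  0.00223129,  0.02833826],
       [-0.00540052, -0.1399582 , -0.99014268,  1.37180999],
       [ 0.        ,  0.        ,  0.        ,  1.        ]])}
```

View pics/top0.png

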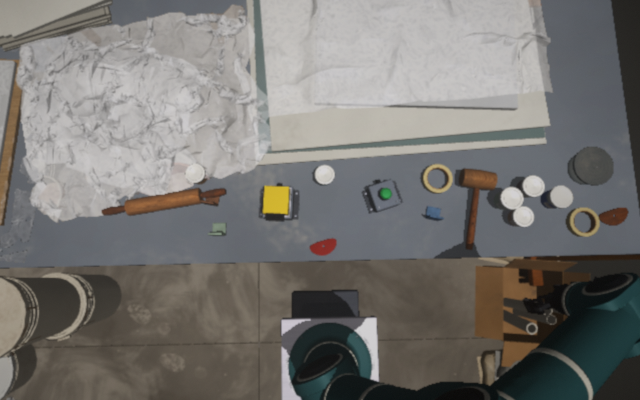

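View pics/side0.png

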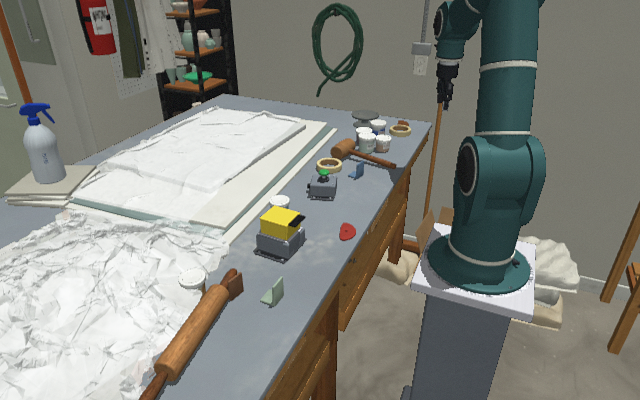

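Top view: the yellow guard is at about (278,202) with its lip at the bottom, the plunger at (385,195), the green tile at (218,229), the red rib at (323,246), and a tub at (324,174). The side view shows the guard at (280,222).

```bash
cat > h.py <<'E'
import numpy as np, cv2
from bench import *
def ray(n,uv,z,ci=None):
    c=ci or camera_info(n); K,T=c["K"],c["extrinsics"]
    d=T[:3,:3]@np.linalg.inv(K)@np.array([uv[0],uv[1],1.]); o=T[:3,3]
    return o+d*(z-o[2])/d[2]
def big(m):
    c=max(cv2.findContours(m,0,1)[0],key=cv2.contourArea); return c
E
python3 - <<'E'
from h import *
f=cv2.imread("pics/top0.png"); hsv=cv2.cvtColor(f,cv2.COLOR_BGR2HSV)
for name,lo,hi,z in (("yel",(22,150,90),(35,255,255),.11),("grn",(50,140,60),(75,255,255),.087)):
    for src in("top","side"):
        g=cv2.imread(f"pics/{src}0.png");m=cv2.inRange(cv2.cvtColor(g,cv2.COLOR_BGR2HSV),lo,hi)
        if src=="side": m[:140]=0
        c=big(m)
        P=np.array([ray(src,p[0],z)[:2] for p in c])
        r=cv2.minAreaRect((P*1000).astype(np.float32)); print(name,src,cv2.contourArea(c),r,"box",cv2.boxPoints(r).round(0).tolist())
for uv,z in (((324,174),.06),((323,246),.005),((218,229),.05),((433,213),.05),((437,179),.024)): print(uv,ray("top",uv,z).round(3))
f=cv2.resize(f[150:265,190:460],None,fx=2.9,fy=2.9,interpolation=cv2.INTER_CUBIC)
cv2.imwrite("pics/top0c.png",f)
E
```

```text
yel top 653.5 ((536.9014282226562, 160.60772705078125), (81.77288055419922, 89.54778289794922), 86.07884216308594) box [[489.0, 123.0], [579.0, 117.0], [584.0, 198.0], [495.0, 204.0]]
yel side 838.5 ((520.5810546875, 190.23681640625), (134.86019897460938, 122.74813842773438), 86.34708404541016) box [[455.0, 127.0], [578.0, 119.0], [586.0, 254.0], [464.0, 261.0]]
grn top 67.5 ((551.8956909179688, -195.1217041015625), (29.4820499420166, 29.639455795288086), 88.67229461669922) box [[537.0, -210.0], [566.0, -210.0], [567.0, -181.0], [537.0, -180.0]]
grn side 33.0 ((547.8963623046875, -184.8641357421875), (31.560546875, 31.320575714111328), 23.730928421020508) box [[527.0, -177.0], [540.0, -206.0], [569.0, -193.0], [556.0, -164.0]]
(324, 174) [0.627 0.003 0.06 ]
(323, 246) [0.389 0.011 0.005]
(218, 229) [0.451 0.358 0.05 ]
(433, 213) [ 0.488 -0.356  0.05 ]
(437, 179) [ 0.608 -0.385  0.024]
```

View pics/top0c.png

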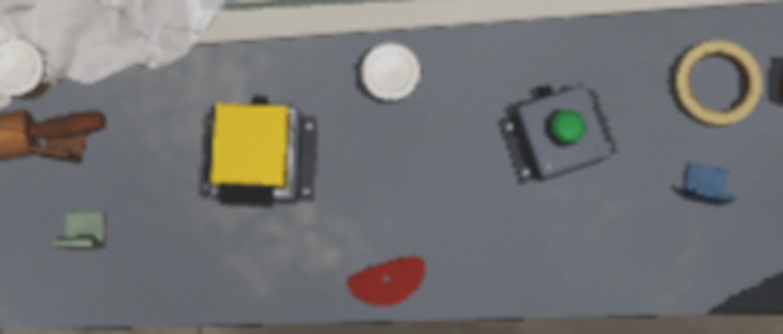

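Emit:
step_arm(
  deltas=[
    [[1, 1, 0], -0.02, 1],
    [[1, 1, 0], -0.02, 1],
    [[1, 1, 0], -0.02, 1],
    [[1, 1, 0], -0.02, 1],
    [[1, 1, 0], -0.02, 1],
    [[1, 1, 0], -0.02, 1],
    [[1, 1, 0], -0.02, 1],
    [[1, 1, 0], 0, 1],
  ],
)

```text
time_s: 1.1
tool_pos: [0.3963, -0.418, 0.4044]
ee_rot: [1.0, -0.027, -0.0, -0.0]
wrist_force: [0.4, -0.1, -0.1]
grip_width: 0.999
grip_force: 0.0
```

Emit:
step_arm(
  deltas=[
    [[0.5, 1, 0], 0, 1],
    [[0.5, 1, 0], 0, 1],
    [[0.5, 1, 0], 0, 1],
    [[0.5, 1, 0], 0, 1],
    [[0, 1, 0], 0, 1],
    [[0, 1, 0], 0, 1],
    [[0, 1, 0], 0, 1],
    [[0, 1, 0], 0, 1],
  ],
)

```text
time_s: 2.1
tool_pos: [0.4355, -0.2576, 0.4047]
ee_rot: [1.0, -0.027, 0.0, 0.0]
wrist_force: [-0.2, -0.3, 0.1]
grip_width: 0.998
grip_force: 0.0
```

Emit:
step_arm(
  deltas=[
    [[0, 1, 0], 0, 1],
    [[0, 1, 0], 0, 1],
    [[0, 1, 0], 0, 1],
    [[0, 1, 0], 0, 1],
    [[0, 1, 0], 0, 1],
    [[0, 1, 0], 0, 1],
    [[0, 1, 0], 0, 1],
    [[0, 1, 0], 0, 1],
  ],
)

```text
time_s: 3.1
tool_pos: [0.4355, -0.0975, 0.4047]
ee_rot: [1.0, -0.026, 0.0, 0.0]
wrist_force: [0.6, 0.3, 0.9]
grip_width: 0.999
grip_force: 0.0
```

Emit:
step_arm(
  deltas=[
    [[0, 1, 0], 0, 1],
    [[0, 1, 0], 0, 1],
    [[0, 1, 0], 0, 1],
    [[0, 1, 0], 0, 1],
    [[0, 1, 0], 0, 1],
    [[0, 1, 0], 0, 1],
    [[0, 1, 0], 0, 1],
    [[0, 1, 0], 0, 1],
  ],
)

```text
time_s: 4.1
tool_pos: [0.4353, 0.0623, 0.4047]
ee_rot: [1.0, -0.026, 0.0, 0.0]
wrist_force: [0.5, 0.1, 0.4]
grip_width: 1.003
grip_force: 0.0
```

```bash
python3 - <<'E'
from h import *
c=camera_info("wrist"); f=grab_frame("wrist"); cv2.imwrite("pics/w1.png",f[:,:,::-1]); print(c)
E
```

```text
{'K': array([[309.70691629,   0.        , 325.23734515],
       [  0.        , 309.70691629, 200.48638074],
       [  0.        ,   0.        ,   1.        ]]), 'extrinsics': array([[-5.39650488e-02, -9.59807474e-01, -2.75422195e-01,
         5.04313815e-01],
       [-9.98542518e-01,  5.16552175e-02,  1.56390150e-02,
         5.90549456e-02],
       [-7.83450081e-04,  2.75864732e-01, -9.61196148e-01,
         3.73229602e-01],
       [ 0.00000000e+00,  0.00000000e+00,  0.00000000e+00,
         1.00000000e+00]])}
```

View pics/w1.png

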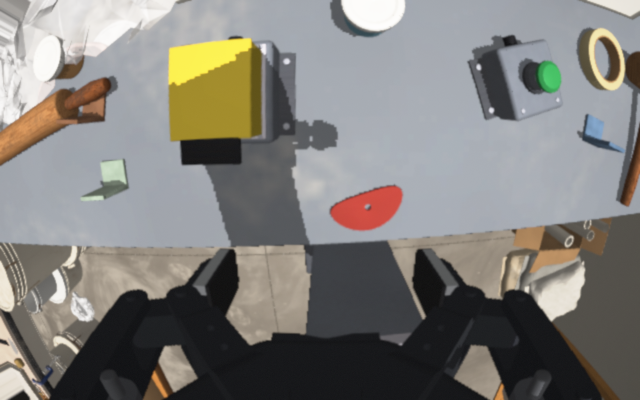

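The wrist view shows the yellow top with its front edge at about (170,141)–(252,137), the lip at (183,164)–(241,163), and the plunger head at (548,77).

```bash
cat >> h.py <<'E'
def wray(uv,z,c):
    K,T=c["K"],c["extrinsics"]; p=(np.array(uv,float)-K[:2,2])/K[0,0]; t=np.linalg.norm(p)
    d=T[:3,:3]@np.array([*(p/t*np.sin(t)),np.cos(t)]); o=T[:3,3]
    return (o+d*(z-o[2])/d[2])
E
python3 - <<'E'
from h import *
c=camera_info("wrist"); f=cv2.imread("pics/w1.png"); h=cv2.cvtColor(f,cv2.COLOR_BGR2HSV)
m=(f.max(2)<45).astype(np.uint8)*255; m[180:]=0; m[:135]=0; m[:,:150]=0; m[:,260:]=0
P=np.array([wray(p[0],.11,c)[:2]*1000 for p in big(m)],np.float32)
r=cv2.minAreaRect(P); print("lip",r,cv2.boxPoints(r).round(1).tolist())
m=cv2.inRange(h,(22,150,60),(35,255,255));P=np.array([wray(p[0],.11,c)[:2]*1000 for p in big(m)],np.float32)
r=cv2.minAreaRect(P); print("yel",r,cv2.boxPoints(r).round(1).tolist())
m=cv2.inRange(h,(50,140,40),(75,255,255));P=np.array([wray(p[0],.085,c)[:2]*1000 for p in big(m)],np.float32)
print("grn",cv2.minEnclosingCircle(P),cv2.boundingRect(big(m)))
E
```

```text
lip ((479.9583740234375, 166.56503295898438), (57.85154724121094, 21.6419677734375), 85.40571594238281) [[466.8999938964844, 138.60000610351562], [488.3999938964844, 136.89999389648438], [493.1000061035156, 194.5], [471.5, 196.3000030517578]]
yel ((534.7511596679688, 159.21942138671875), (87.13995361328125, 88.90391540527344), 86.91047668457031) [[488.0, 118.0999984741211], [576.7999877929688, 113.30000305175781], [581.5, 200.3000030517578], [492.70001220703125, 205.10000610351562]]
grn ((551.2725219726562, -186.4877471923828), 18.616708755493164) (536, 62, 24, 30)
```

Emit:
step_arm(
  deltas=[
    [[0.35, 0.86, 0], -0.007, 1],
    [[0.35, 0.86, 0], 0, 1],
    [[0.35, 0.86, -0.5], 0, 1],
    [[0.35, 0.86, -0.5], 0, 1],
    [[0.35, 0.86, -1], 0, 1],
    [[0.35, 0.86, -1], 0, 1],
    [[0, 0, -1], 0, 1],
    [[0, 0, -1], 0, 1],
  ],
)

```text
time_s: 5.15
tool_pos: [0.4774, 0.1648, 0.304]
ee_rot: [0.999, -0.037, -0.0, -0.0]
wrist_force: [0.2, 0.3, -0.4]
grip_width: 0.997
grip_force: 0.0
```

Emit:
step_arm(
  deltas=[
    [[0, 0, -0.75], 0, 1],
    [[0, 0, 0], 0, 1],
    [[0, 0, 0], 0, 1],
    [[0, 0, 0], 0, 1],
    [[0, 0, 0], 0, 1],
    [[0, 0, 0], 0, 1],
    [[0, 0, 0], 0, 1],
    [[0, 0, 0], 0, 1],
  ],
)

```text
time_s: 6.15
tool_pos: [0.4778, 0.1644, 0.2897]
ee_rot: [0.999, -0.038, -0.0, -0.0]
wrist_force: [-0.4, -0.4, -0.4]
grip_width: 0.998
grip_force: 0.0
```

```bash
python3 - <<'E'
from h import *
f=grab_frame("side")[150:280,220:380,::-1]; g=grab_frame("wrist")[:,:,::-1]
a=cv2.resize(f,None,fx=3,fy=3,interpolation=cv2.INTER_CUBIC)
b=cv2.resize(g[100:330,190:460],(460,390))
cv2.imwrite("pics/p2.png",cv2.resize(np.hstack([a,b]),(800,330)))
E
```

```text
(no output)
```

View pics/p2.png

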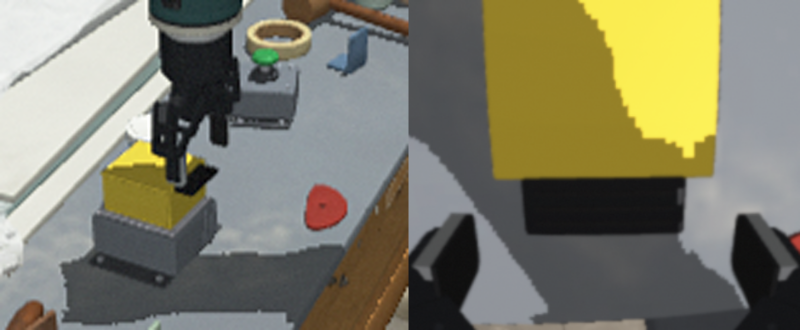

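The side view shows the near fingertip at about pixel (290,225), above the lip. The wrist view shows the lip centred between the pads.

```bash
python3 - <<'E'
from h import *
c=camera_info("side");T=c["extrinsics"];o=T[:3,3]
for uv in((290.5,225),(288,225),(292,227)):
  d=T[:3,:3]@np.linalg.inv(c["K"])@np.array([*uv,1.])
  for y in(.207,.22): print(uv,y,(o+d*(y-o[1])/d[1]).round(3))
E
```

```text
(290.5, 225) 0.207 [0.478 0.207 0.119]
(290.5, 225) 0.22 [0.471 0.22  0.129]
(288, 225) 0.207 [0.486 0.207 0.117]
(288, 225) 0.22 [0.479 0.22  0.127]
(292, 227) 0.207 [0.474 0.207 0.114]
(292, 227) 0.22 [0.467 0.22  0.124]
```

Emit:
step_arm(
  deltas=[
    [[0, 0, -0.6], 0, 1],
    [[0, 0, -0.55], 0, 1],
    [[0, 0, 0], 0, -1],
    [[0, 0, 0], 0, -1],
    [[0, 0, 0], 0, -1],
    [[0, 0, 0], 0, -1],
    [[0, 0, 0], 0, -1],
    [[0, 0, 0], 0, -1],
  ],
  grip_force=25,
)

```text
time_s: 7.25
tool_pos: [0.4777, 0.1647, 0.2668]
ee_rot: [0.999, -0.037, 0.0, -0.0]
wrist_force: [-4.2, 3.9, 2.1]
grip_width: 0.692
grip_force: 27.1
```

```bash
python3 - <<'E'
import numpy as np
f,u=101.5,43.5;r=np.hypot(f,u);p=np.arctan2(u,f)
t=np.linspace(0,1.6,17);F=r*np.cos(p+t);U=r*np.sin(p+t)
d=np.c_[-np.diff(F)*.997,np.diff(F)*.075,np.diff(U)]/20
print(d.round(2).tolist())
E
```

```text
[[0.24, -0.02, 0.5], [0.29, -0.02, 0.47], [0.34, -0.03, 0.44], [0.38, -0.03, 0.4], [0.42, -0.03, 0.36], [0.45, -0.03, 0.32], [0.48, -0.04, 0.27], [0.5, -0.04, 0.22], [0.52, -0.04, 0.17], [0.54, -0.04, 0.12], [0.55, -0.04, 0.06], [0.55, -0.04, 0.01], [0.55, -0.04, -0.05], [0.54, -0.04, -0.1], [0.53, -0.04, -0.15], [0.51, -0.04, -0.21]]
```

Emit:
step_arm(
  deltas=[
    [[0.24, -0.02, 0.5], 0, -1],
    [[0.29, -0.02, 0.47], 0, -1],
    [[0.34, -0.03, 0.44], 0, -1],
    [[0.38, -0.03, 0.4], 0, -1],
    [[0.42, -0.03, 0.36], 0, -1],
    [[0.45, -0.03, 0.32], 0, -1],
    [[0.48, -0.04, 0.27], 0, -1],
    [[0.5, -0.04, 0.22], 0, -1],
  ],
)

```text
time_s: 8.25
tool_pos: [0.5399, 0.1604, 0.3264]
ee_rot: [0.999, -0.037, -0.0, -0.001]
wrist_force: [-0.9, 9.2, -6.4]
grip_width: 0.688
grip_force: 28.3
```

```bash
python3 - <<'E'
from h import *
s=observe(); print(s["tool_pos"],s["wrist_force"],s["grip_width"])
f=grab_frame("side")[130:280,220:380,::-1]
cv2.imwrite("pics/p3.png",cv2.resize(f,None,fx=3,fy=3,interpolation=cv2.INTER_CUBIC))
E
```

```text
[0.53986783 0.16036296 0.32643645] [-0.90138461  9.22458553 -6.35495176] 0.6883955790403096
```

View pics/p3.png

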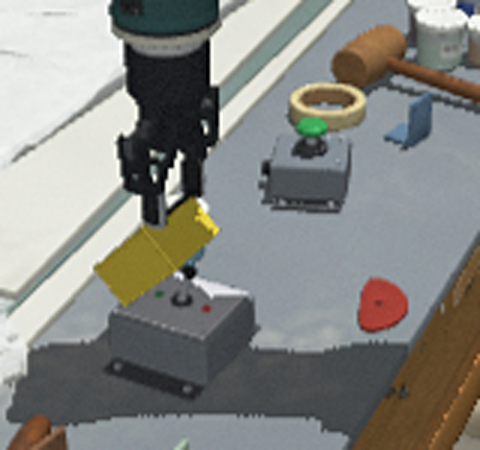

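The guard has lifted by about 45° in the grip (crop (160,250)) and the toggle still leans toward the red dot. I'm continuing the arc.

Emit:
step_arm(
  deltas=[
    [[0.52, -0.04, 0.17], 0, -1],
    [[0.54, -0.04, 0.12], 0, -1],
    [[0.55, -0.04, 0.06], 0, -1],
    [[0.55, -0.04, 0.01], 0, -1],
    [[0.55, -0.04, -0.05], 0, -1],
    [[0.54, -0.04, -0.1], 0, -1],
    [[0.53, -0.04, -0.15], 0, -1],
    [[0.51, -0.04, -0.21], 0, -1],
  ],
)

```text
time_s: 9.3
tool_pos: [0.6261, 0.1547, 0.3243]
ee_rot: [0.999, -0.037, 0.001, -0.001]
wrist_force: [0.8, 10.9, 6.3]
grip_width: 0.692
grip_force: 28.2
```

```bash
python3 - <<'E'
from h import *
f=grab_frame("side")[130:280,220:380,::-1]
cv2.imwrite("pics/p4.png",cv2.resize(f,None,fx=3,fy=3,interpolation=cv2.INTER_CUBIC))
E
```

```text
(no output)
```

View pics/p4.png

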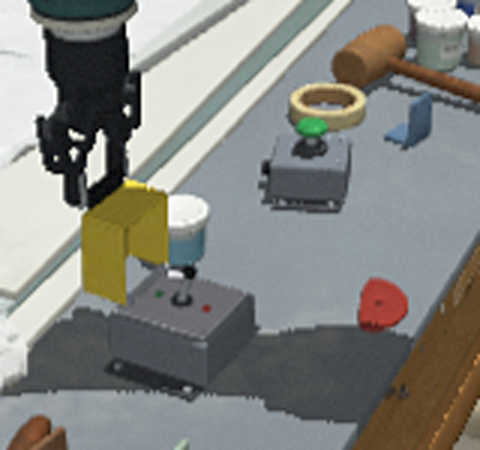

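Emit:
step_arm(
  deltas=[
    [[0, 0, 0], 0, 1],
    [[0, 0, 0], 0, 1],
    [[0, 0, 0], 0, 1],
    [[0, 0, 0.5], 0, 1],
    [[0, 0, 1], 0, 1],
    [[0, 0, 1], 0, 1],
    [[0, 0, 1], 0, 1],
    [[-1, 0.1, 0.4], 0, 1],
  ],
)

```text
time_s: 10.35
tool_pos: [0.6061, 0.155, 0.4034]
ee_rot: [0.999, -0.038, 0.001, -0.0]
wrist_force: [0.5, 0.4, -0.4]
grip_width: 0.998
grip_force: 0.0
```

Emit:
step_arm(
  deltas=[
    [[-1, 0.1, 0], 0, -1],
    [[-1, 0.1, 0], 0, -1],
    [[-1, 0.1, 0], 0, -1],
    [[-1, 0.1, 0], 0, -1],
    [[-1, 0, 0], 0, -1],
    [[-0.45, 0, -0.5], 0, -1],
    [[0, 0, -1], 0, -1],
    [[0, 0, -1], 0, -1],
  ],
)

```text
time_s: 11.35
tool_pos: [0.4968, 0.1631, 0.3508]
ee_rot: [0.999, -0.038, 0.0, -0.0]
wrist_force: [0.7, 1.6, -0.2]
grip_width: 0.001
grip_force: 0.0
```

Emit:
step_arm(
  deltas=[
    [[0, 0, -1], 0, -1],
    [[0, 0, -1], 0, -1],
    [[0, 0, -1], 0, -1],
    [[0, 0, -1], 0, -1],
    [[0, 0, -0.4], 0, -1],
    [[0, 0, 0], 0, -1],
    [[0, 0, 0], 0, -1],
    [[0, 0, 0], 0, -1],
  ],
)

```text
time_s: 12.35
tool_pos: [0.4968, 0.1632, 0.2639]
ee_rot: [0.999, -0.038, 0.0, -0.0]
wrist_force: [-0.2, -0.4, -0.4]
grip_width: 0.0
grip_force: 0.0
```

```bash
python3 - <<'E'
from h import *
f=grab_frame("side")[130:280,220:380,::-1]; g=grab_frame("wrist")[:,:,::-1]
a=cv2.resize(f,None,fx=2.7,fy=2.7,interpolation=cv2.INTER_CUBIC)
b=cv2.resize(g[100:330,190:420],(368,405))
cv2.imwrite("pics/p5.png",np.hstack([a,b]))
E
```

```text
(no output)
```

View pics/p5.png

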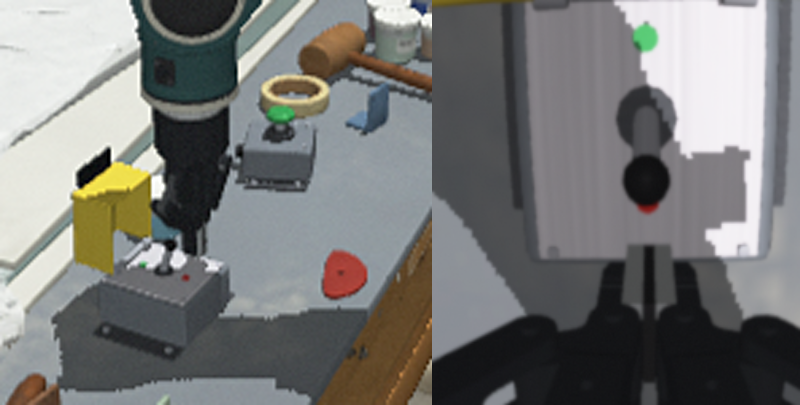

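The toggle ball is at (645,180), straight ahead of the closed fingertips, and the guard is standing up. I'll push it now.

Emit:
step_arm(
  deltas=[
    [[0.3, 0, -0.2], 0, -1],
    [[0.3, -0.03, 0], 0, -1],
    [[0.3, -0.03, 0], 0, -1],
    [[0.3, -0.03, 0], 0, -1],
    [[0.3, -0.03, 0], 0, -1],
    [[0.3, -0.03, 0], 0, -1],
    [[0.15, 0, 0], 0, -1],
    [[0, 0, 0], 0, -1],
  ],
)

```text
time_s: 13.45
tool_pos: [0.5345, 0.1604, 0.2588]
ee_rot: [0.999, -0.037, -0.002, 0.001]
wrist_force: [-14.4, -0.5, 8.5]
grip_width: -0.0
grip_force: 7.4
```

```bash
python3 - <<'E'
from h import *
f=grab_frame("side")[130:280,220:380,::-1]; g=grab_frame("wrist")[:,:,::-1]
a=cv2.resize(f,None,fx=2.7,fy=2.7,interpolation=cv2.INTER_CUBIC)
b=cv2.resize(g[100:330,190:420],(368,405))
cv2.imwrite("pics/p6.png",np.hstack([a,b]))
E
```

```text
(no output)
```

View pics/p6.png

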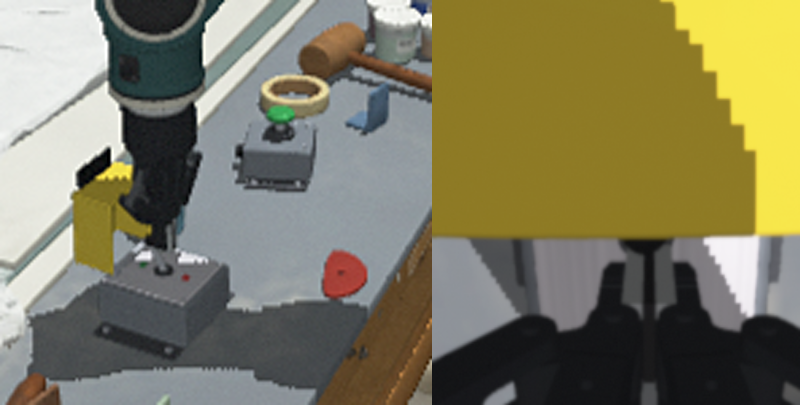

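Emit:
step_arm(
  deltas=[
    [[-0.5, 0, 0], 0, -1],
    [[-0.5, 0, 0], 0, -1],
    [[0, 0, 1], 0, -1],
    [[0, 0, 1], 0, -1],
    [[0, 0, 1], 0, -1],
    [[0, 0, 1], 0, -1],
    [[0, 0, 1], 0, -1],
    [[0, 0, 1], 0, -1],
  ],
)

```text
time_s: 14.55
tool_pos: [0.5152, 0.1601, 0.38]
ee_rot: [0.999, -0.037, 0.0, -0.0]
wrist_force: [-0.1, -0.5, 0.4]
grip_width: -0.003
grip_force: 0.0
```

```bash
python3 - <<'E'
from h import *
f=grab_frame("side")[130:280,220:380,::-1]; g=grab_frame("wrist")[:,:,::-1]
a=cv2.resize(f,None,fx=2.7,fy=2.7,interpolation=cv2.INTER_CUBIC)
b=cv2.resize(g[60:290,190:420],(368,405))
cv2.imwrite("pics/p7.png",np.hstack([a,b]))
E
```

```text
(no output)
```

View pics/p7.png

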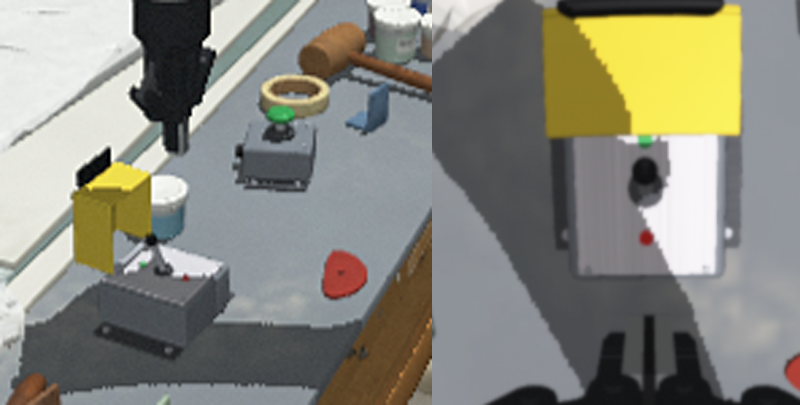

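The toggle now leans to the green dot at (645,170) and the guard is still up. I'll regrip the lip.

Emit:
step_arm(
  deltas=[
    [[0, 0, 0.3], 0, 1],
    [[1, 0, 0], 0, 1],
    [[1, -0.1, 0], 0, 1],
    [[1, -0.1, 0], 0, 1],
    [[1, 0, 0], 0, 1],
    [[1, 0, 0], 0, 1],
    [[0.55, 0, 0], 0, 1],
    [[0, 0, -0.5], 0, 1],
  ],
)

```text
time_s: 15.65
tool_pos: [0.6268, 0.1562, 0.3749]
ee_rot: [0.999, -0.038, 0.0, -0.0]
wrist_force: [-0.4, -0.0, -0.5]
grip_width: 1.001
grip_force: 0.0
```

Emit:
step_arm(
  deltas=[
    [[0, 0, -1], 0, 1],
    [[0, 0, -1], 0, 1],
    [[0, 0, -0.6], 0, 1],
    [[0, 0, 0], 0, -1],
    [[0, 0, 0], 0, -1],
    [[0, 0, 0], 0, -1],
    [[0, 0, 0], 0, -1],
    [[0, 0, 0], 0, -1],
  ],
)

```text
time_s: 16.65
tool_pos: [0.6268, 0.1557, 0.3237]
ee_rot: [0.999, -0.038, 0.0, 0.0]
wrist_force: [-1.2, -6.0, 2.3]
grip_width: 0.69
grip_force: 29.1
```

Gripped. I'll reverse the arc.

Emit:
step_arm(
  deltas=[
    [[-0.51, 0.04, 0.21], 0, -1],
    [[-0.53, 0.04, 0.15], 0, -1],
    [[-0.54, 0.04, 0.1], 0, -1],
    [[-0.55, 0.04, 0.05], 0, -1],
    [[-0.55, 0.04, -0.01], 0, -1],
    [[-0.55, 0.04, -0.06], 0, -1],
    [[-0.54, 0.04, -0.12], 0, -1],
    [[-0.52, 0.04, -0.17], 0, -1],
  ],
)

```text
time_s: 17.65
tool_pos: [0.5408, 0.1615, 0.3268]
ee_rot: [0.999, -0.038, 0.001, 0.001]
wrist_force: [2.2, -10.3, 2.1]
grip_width: 0.691
grip_force: 30.3
```

Emit:
step_arm(
  deltas=[
    [[-0.5, 0.04, -0.22], 0, -1],
    [[-0.48, 0.04, -0.27], 0, -1],
    [[-0.45, 0.03, -0.32], 0, -1],
    [[-0.42, 0.03, -0.36], 0, -1],
    [[-0.38, 0.03, -0.4], 0, -1],
    [[-0.34, 0.03, -0.44], 0, -1],
    [[-0.29, 0.02, -0.47], 0, -1],
    [[-0.2, 0.02, -0.45], 0, -1],
  ],
)

```text
time_s: 18.65
tool_pos: [0.4789, 0.1659, 0.2674]
ee_rot: [0.999, -0.038, -0.001, 0.001]
wrist_force: [-5.8, -15.1, 4.9]
grip_width: 0.689
grip_force: 32.4
```

Emit:
step_arm(
  deltas=[
    [[0, 0, 0], 0, 1],
    [[0, 0, 0], 0, 1],
    [[0, 0, 0], 0, 1],
    [[0, 0, 1], 0, 1],
    [[0, 0, 1], 0, 1],
    [[0.7, 0, 0], 0, -1],
    [[0.7, 0, 0], 0, -1],
    [[0, 0, 0], 0, -1],
  ],
)

```text
time_s: 19.65
tool_pos: [0.5085, 0.1672, 0.3068]
ee_rot: [0.999, -0.038, -0.0, -0.0]
wrist_force: [0.5, -0.1, -0.2]
grip_width: 0.376
grip_force: 0.0
```

Emit:
step_arm(
  deltas=[
    [[0, 0, 0], 0, -1],
    [[0, 0, 0], 0, -1],
    [[0, 0, 0], 0, -1],
    [[0, 0, -0.5], 0, -1],
    [[0, 0, -0.5], 0, -1],
    [[0, 0, -0.25], 0, -1],
    [[0, 0, 0], 0, -1],
    [[0, 0, 0], 0, -1],
  ],
)

```text
time_s: 20.65
tool_pos: [0.5072, 0.1674, 0.2831]
ee_rot: [0.999, -0.037, -0.0, 0.0]
wrist_force: [-11.1, -3.0, 24.1]
grip_width: -0.001
grip_force: 11.8
```

Emit:
step_arm(
  deltas=[
    [[0, 0, 0.5], 0, -1],
    [[0, 0, 1], 0, -1],
    [[0, 0, 1], 0, -1],
    [[0, -1, 1], 0, -1],
    [[0.2, -1, 0], 0, -1],
    [[0.2, -1, 0], 0, -1],
    [[0.2, -1, 0], 0, -1],
    [[0.2, -1, 0], 0, -1],
  ],
)

```text
time_s: 21.65
tool_pos: [0.5237, 0.0667, 0.3526]
ee_rot: [0.999, -0.037, -0.0, -0.0]
wrist_force: [0.6, -1.0, 0.8]
grip_width: 0.003
grip_force: 0.0
```

Emit:
step_arm(
  deltas=[
    [[0.2, -1, 0], 0, -1],
    [[0.2, -1, 0], 0, -1],
    [[0.2, -1, 0], 0, -1],
    [[0.2, -1, 0], 0, -1],
    [[0, -1, 0], 0, -1],
    [[0, -1, 0], 0, -1],
    [[0, -1, 0], 0, -1],
    [[0, -1, 0], 0, -1],
  ],
)

```text
time_s: 22.65
tool_pos: [0.5396, -0.0933, 0.3526]
ee_rot: [0.999, -0.037, -0.0, -0.0]
wrist_force: [0.5, 0.7, 0.1]
grip_width: -0.003
grip_force: 0.0
```

```bash
python3 - <<'E'
from h import *
c=camera_info("wrist"); g=grab_frame("wrist")[:,:,::-1].copy(); t=grab_frame("top")[:,:,::-1]; s=grab_frame("side")[:,:,::-1]
m=cv2.inRange(cv2.cvtColor(g,cv2.COLOR_BGR2HSV),(50,140,40),(75,255,255)); k=big(m)
P=np.array([wray(p[0],.085,c)[:2]*1000 for p in k],np.float32); print(cv2.minEnclosingCircle(P),cv2.boundingRect(k),observe()["tool_pos"])
a=cv2.resize(s[130:280,220:380],(400,375)); b=cv2.resize(g,(400,250)); b=cv2.copyMakeBorder(b,0,125,0,0,0)
cv2.imwrite("pics/p8.png",np.hstack([a,b]))
E
```

```text
((553.5570678710938, -192.70396423339844), 18.395994186401367) (426, 156, 40, 42) [ 0.53952301 -0.09329017  0.35250567]
```

View pics/p8.png

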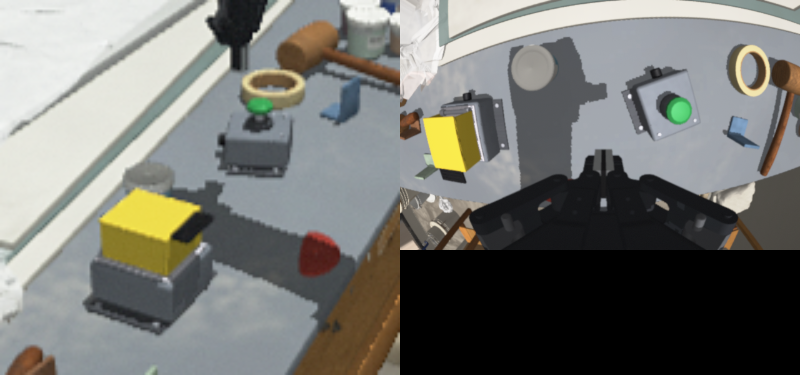

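The side view shows the guard flush shut. The wrist view puts the plunger head at (553.5, −192.5) mm.

Emit:
step_arm(
  deltas=[
    [[0.14, -1, 0], 0, -1],
    [[0.14, -1, 0], 0, -1],
    [[0.14, -1, 0], 0, -1],
    [[0.14, -1, 0], 0, -1],
    [[0.14, -0.95, 0], 0, -1],
    [[0, 0, -1], 0, -1],
    [[0, 0, -1], 0, -1],
    [[0, 0, -1], 0, -1],
  ],
)

```text
time_s: 23.8
tool_pos: [0.5537, -0.1924, 0.292]
ee_rot: [0.999, -0.038, 0.0, -0.0]
wrist_force: [0.9, -0.3, 0.1]
grip_width: 0.001
grip_force: 0.0
```

Emit:
step_arm(
  deltas=[
    [[0, 0, -0.75], 0, -1],
    [[0, 0, -0.5], 0, -1],
    [[0, 0, -0.4], 0, -1],
    [[0, 0, -0.4], 0, -1],
    [[0, 0, -0.2], 0, -1],
    [[0, 0, -0.1], 0, -1],
    [[0, 0, 0], 0, -1],
    [[0, 0, 0], 0, -1],
  ],
)

```text
time_s: 24.8
tool_pos: [0.5538, -0.1917, 0.2476]
ee_rot: [0.999, -0.038, 0.0, 0.0]
wrist_force: [-12.2, 1.8, 33.0]
grip_width: -0.005
grip_force: 16.6
```

At the stop (33 N, tip at 75 mm). Retracting.

Emit:
step_arm(
  deltas=[
    [[0, 0, 0.5], 0, -1],
    [[0, 0, 1], 0, -1],
    [[0, 0, 1], 0, -1],
    [[0, 0, 1], 0, -1],
    [[0, 0, 1], 0, -1],
    [[0, 0, 1], 0, -1],
    [[0, 0, 0], 0, -1],
    [[0, 0, 0], 0, -1],
  ],
)

```text
time_s: 25.8
tool_pos: [0.5534, -0.1916, 0.3555]
ee_rot: [0.999, -0.037, -0.0, -0.0]
wrist_force: [-0.1, -0.0, -0.4]
grip_width: -0.0
grip_force: 0.0
```

```bash
python3 - <<'E'
from h import *
s=grab_frame("side")[:,:,::-1]; g=cv2.imread("pics/side0.png")
for n,lo,hi in (("yel",(22,150,90),(35,255,255)),("grn",(50,140,60),(75,255,255))):
    for im in (g,s):
        m=cv2.inRange(cv2.cvtColor(im.copy(),cv2.COLOR_BGR2HSV),lo,hi); m[:140]=0; print(n,cv2.boundingRect(big(m)),m.sum()//255)
print(observe()["tool_pos"],observe()["wrist_force"]); print(finish_job())
E
```

```text
yel (260, 206, 40, 34) 900
yel (260, 206, 40, 34) 907
grn (319, 170, 10, 5) 45
grn (319, 170, 10, 6) 45
[ 0.55335974 -0.19154387  0.35519595] [ 0.23263174 -0.58312897 -0.26325427]
the job is handed in; nothing more can be done
None
```

The slab roller is switched on and the job is handed in at about 26 s: toggle on, guard shut over it, plunger pressed to its stop and back up, with no contact with the loose items seen in the pictures (their positions were not measured again at the end), though the judge's verdict was not shown.

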